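# Clear the tray off the display case and hold its lid for the stay

## Robot

A 6-joint arm with a two-finger parallel gripper is mounted at the origin on the work surface; the furniture and walls round the work are solid. World frame = base frame: x ahead of the robot, y to its left, z up, the work surface at z = 0. Lengths are in m, angles in rad, forces in N, time in s.
With the tool pointing down it reaches from about 0.375 to 0.9 m from the base axis. Payload 3.1 kg.
Tool frame: the origin (TCP) lies midway between the tips of the shut fingers; the grasp point (between the pads) lies 19 mm behind it (manip.grip_depth is the distance from the TCP to the grasp point, in m); z points along the fingers, y is the line along which they close (so a half turn about z gives the same grasp; the last joint's range is limited). The gripper opens to 85 mm and grips with 20 to 120 N. Pads are 22 mm wide; open, the fingers measure 114 mm over their backs; the gripper's body (76 mm by 85 mm) begins 54 mm behind the grasp point. The pads swing forward as they close: fully open they stand 13 mm farther back than shut.
Start: joints at [-1.47, 0.527, 1.433, -0, 1.181, -0.178], TCP at [0.172, -0.601, 0.231] pointing down, gripper open.
Joint ranges: [-3.08, 3.08], [-0.75, 2.2], [0.22, 2.44], [-1.43, 4.57], [0, 2.65], [-2.85, 2.85]. Speed limits (rad/s): [2.79, 2.79, 3.14, 3.14, 3.14, 3.14].

## Interface

Orientations are given as a unit quaternion [x, y, z, w].
In Python, from station import telemetry, snapshot, manip gives the robot as it stands. The module is installed in compiled form; this text tells all that it offers.
- The arm moves only by the shell command python3 -m crank 'ROWS' [OPENING] [FORCE]. ROWS is text: rows parted by semicolons, each of 6 numbers parted by spaces: the shift along the tool's x, y, z as a fraction of full scale, then the turn, a rotation vector about the tool's x, y, z as a fraction of full scale. A call has exactly 5 rows; each row shifts and turns the commanded pose from where the row before left it, along the tool's axes as they then stand; what a row does not reach is not made up. Full scale, the value 1, is 4 cm for a shift and 90 degrees for a turn. A row lasts 1/10 s, in which the tool goes at most 50 mm and 8.59 degrees, less where a joint would pass 70% of its speed; a pose out of reach is approached as far as the arm can. A call with a number of a shift or a turn outside -1 to 1 is refused whole. A call with a gripper value outside its range is refused whole. OPENING is the opening, from -1 (shut) to 1 (fully open), set as the call begins (- or left out, the last holds). The fingers move at their own pace and stop on an object; FORCE is the grip in N (left out, the last holds). Time passes only in rows, so rows that do not move let the fingers close, or fill a call up. It gives the time, the measured TCP pose, the force, the opening and the grip force at its end, in the units of the state.
- telemetry.sense(): the state, without advancing time (a new reading comes with each control period).
- snapshot(name): name is "side" or "top"; returns a dict with "image" (400x640x3 uint8, red, green, blue), "depth" (400x640 float32, m along the optical axis (not along the pixel's ray), 0 where there is no reading), "camera_matrix" (3x3 intrinsics, pixels), "rvec" (rotation vector, rad) and "tvec" (3), from world to camera coordinates, as OpenCV has them. Camera axes: x right, y down, z forward; pixel columns grow to the right and rows downward; lengths in m; the calibration is good to about 2 mm. A picture is of the moment at which its call begins.
- manip.sign_off(): hands the job in; it is judged then, once.
The state is a dict: "t": time; "q": joint angles; "qd": joint speeds; "tau": joint torques, N m; "tcp_pos": TCP position; "tool_rot": TCP orientation; "force": force on the tool from outside, world axes, zero at the start; "ft_torque": the same for the moment, N m; "finger_gap": opening from 0.0 (shut) to 1.0 (fully open); "gripper_force": force on a finger pad.
Only numpy, scipy, OpenCV 4.12 (cv2) and the standard library are available. Lean on these libraries where they do the work, as an engineer would, in place of code of your own. Each camera call takes 0.05 s, during which the arm holds its last target. There are 200 camera calls.

## Task

I need both hands to screw the new stay onto this glazed display case, so please hold its lid for me. First take the tray off the glass, tip its three wooden offcuts into the grey bin and set the empty tray down flat on the bench; then lift the lid by its knob to 60 degrees open and finish still holding it there, because it falls shut if let go. Leave the tape measure, masking tape and glue bottle where they are.

Things in the scene. Friction and masses are not known exactly. Their poses are not given: they have to be found in the camera images.
- case: fixed table-top display case, dark wooden box 150 (x) x 230 (y) x 65 mm high with a glazed wooden-framed lid 20 mm thick on top (overall height 85 mm when shut). Origin: centre of its underside; x points from the knob side to the hinge side, y along the hinge, z up. Does not move. (A wall cabinet overhangs the back of the bench from world x = 0.61 m, 0.47 m up.)
- lid (a joint): opening angle of the case lid in rad: 0 shut, 1.047 = 60 degrees, stop at 1.75. Hinged along the top of the case's far (+x) side, so the knob side rises and swings away from the robot. Nothing holds it: 0.4 kg, it falls shut below about 90 degrees; about 2 N at the knob lifts it.
- lid_knob (a point): centre of the brass knob on the lid's front edge, moving with the lid: cylinder 24 mm in diameter, 24 mm long, axis along case x when shut, on a 10 mm stem. This point is 32 mm out from the lid's front face; 182 mm in front of and 10 mm above the hinge line when shut (75 mm above the bench). Pinched on its two sides along case y, it turns between the pads as the lid swings.
- lid_hinge (a point): middle of the hinge line, at the top of the case's far side, 65 mm above the bench; the line runs along case y.
- tray: loose aluminium scoop tray, 130 (x) x 100 (y) mm, 3 mm floor, 0.2 kg, lying across the shut lid at first (underside 85 mm above the bench). Origin: centre of its underside; z up. End walls (+-x) 22 mm high; the +y side has a 30 mm wall carrying the grip rail; the -y side is open, so pieces slide out there when that side is tipped down. Wood slides on it at about 18 to 26 degrees.
- tray_rail (a point): middle of the tray's light wooden grip rail: 100 mm long (tray x), 14 mm thick (tray y), 34 mm high, over the +y wall; this point is 45 mm above the tray's underside and 48.5 mm from its centre to +y; the rail spans heights 28 to 62 mm.
- tray_lip (a point): middle of the tray's open edge, on its underside, 50 mm from the tray's centre to -y.
- offcut1: loose wooden moulding offcut with a stepped top, 24 x 24 x 16 mm, 20 g, in the tray. Origin: centre of its underside.
- offcut2: the same, 24 x 27 x 16 mm.
- offcut3: the same, 24 x 30 x 16 mm.
- bin: fixed grey plastic bin, open on top, outside 160 (x) x 150 (y) x 65 mm high, walls and floor 4 mm, rim lip reaching 6 mm farther out. Origin: centre of its underside, axes along its sides. Does not move.
- tape_measure: yellow pocket tape measure, 30 x 70 x 54 mm, a bystander standing on the bench. Origin: centre of its underside.
- masking_roll: roll of masking tape lying flat, 94 mm across and 25 mm high, a bystander. Origin: centre of its underside.
- glue_bottle: upright glue bottle with a spout, 44 x 55 x 192 mm, a bystander. Origin: centre of its underside.
Mind the look-alikes: they are no part of the job. There is more than one size of the tray; the job needs the larger.

How it is judged:
By the outcome, as a careful person would: the job done as asked, in the order asked, and still so for the second after the job is handed in, while the arm keeps its last pose, push and grip.
It also fails if it takes over 58 s, if anything falls off the work surface, if the arm or the gripper's body presses on something with over 40 N, if the wrist force passes 120 N, or if a joint passes its speed limit or range.

## Working session

There is one attempt and no reset: what is moved stays moved. The work goes in short steps, Python scripts to look and compute and a shell command to move; the robot and the scene stay as the last step left them, time stands still between calls to the robot, and variables do not carry over. Pictures are saved under pics/ and viewed, at most 10 in all, crops included, and the job is handed in when it is done.

```bash
mkdir -p pics; python3 - <<'E'
from station import telemetry, snapshot, manip
import cv2,numpy as np
for n in("side","top"):
    s=snapshot(n); cv2.imwrite(f"pics/{n}0.png",s["image"][:,:,::-1])
    np.savez(f"pics/{n}0.npz",**s)
    R=cv2.Rodrigues(s["rvec"])[0]; print(n,s["camera_matrix"].tolist(),(-R.T@np.ravel(s["tvec"])).round(3),R.round(2).tolist())
print(telemetry.sense(), manip.grip_depth)
E
```

```text
side [[456.97352122999155, 0.0, 317.7353149232416], [0.0, 456.97352122999155, 209.49227884011586], [0.0, 0.0, 1.0]] [ 0.143 -1.089  0.779] [[0.96, -0.27, -0.02], [-0.16, -0.51, -0.85], [0.22, 0.82, -0.53]]
top [[430.58199610482365, 0.0, 323.31361976647577], [0.0, 430.58199610482365, 202.07512640306106], [0.0, 0.0, 1.0]] [ 0.252 -0.032  1.314] [[-0.01, -1.0, 0.01], [-0.99, 0.01, -0.14], [0.14, -0.01, -0.99]]
{'t': 0.1, 'q': array([-1.47049119e+00,  5.28376879e-01,  1.43379021e+00,  4.55754098e-05,
        1.18143187e+00, -1.78498530e-01]), 'qd': array([ 5.40193324e-05, -2.17874574e-03, -2.01077003e-03,  1.80079667e-03,
        4.07174388e-04,  1.49419801e-03]), 'tau': array([-4.56918688e-04, -4.43306673e+01, -1.78585625e+01, -1.52722600e-04,
        3.89353590e-03,  1.16652629e-05]), 'tcp_pos': array([ 0.17197799, -0.60018816,  0.23042413]), 'tool_rot': array([ 9.90299995e-01,  1.38942118e-01,  6.02671540e-05, -1.00156047e-03]), 'force': array([-0.51937287, -0.6844447 , -0.32404273]), 'ft_torque': array([ 0.04980056, -0.05533932, -0.02002394]), 'gripper_force': 0.0, 'finger_gap': 1.001433300995247} 0.0187
```

View pics/top0.png

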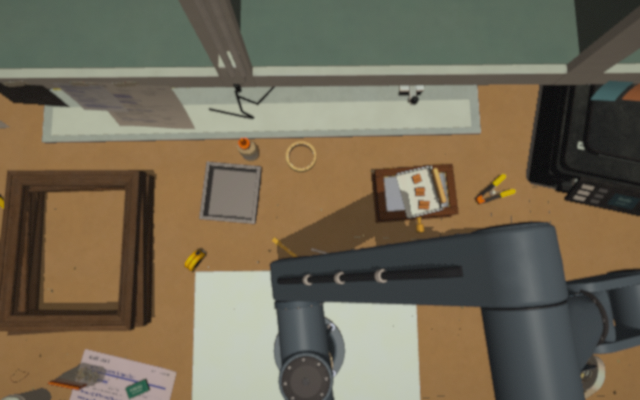

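View pics/side0.png

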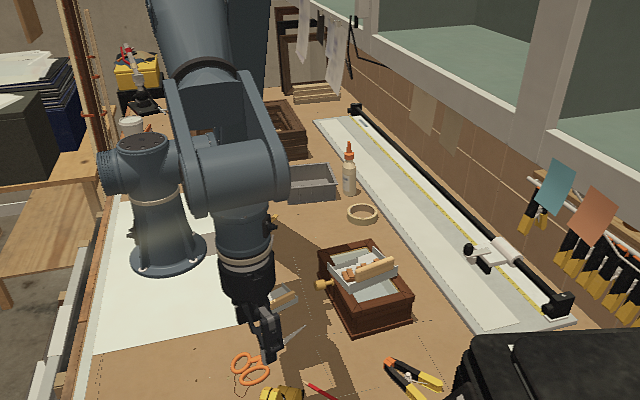

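The top view shows the case at about (415,192), with the tray on it (its rail is on the right, around (438,187)), and the knob at (420,226). The bin is at (231,192), roll at (301,156), glue at (247,148) and tape measure at (196,260). In the side view, the case is at about (365,285), its knob at (321,285) and the rail at (377,268). There is also a small tray-like thing at (285,297), half hidden behind the arm. I'll enlarge both views.

```bash
python3 - <<'E'
import cv2,numpy as np
a=cv2.imread("pics/top0.png")[155:240,365:465]; b=cv2.imread("pics/side0.png")[230:345,255:425]
cv2.imwrite("pics/topc.png",cv2.resize(a,None,fx=7,fy=7,interpolation=2)); cv2.imwrite("pics/sidec.png",cv2.resize(b,None,fx=4.5,fy=4.5,interpolation=2))
E
```

```text
(no output)
```

View pics/topc.png

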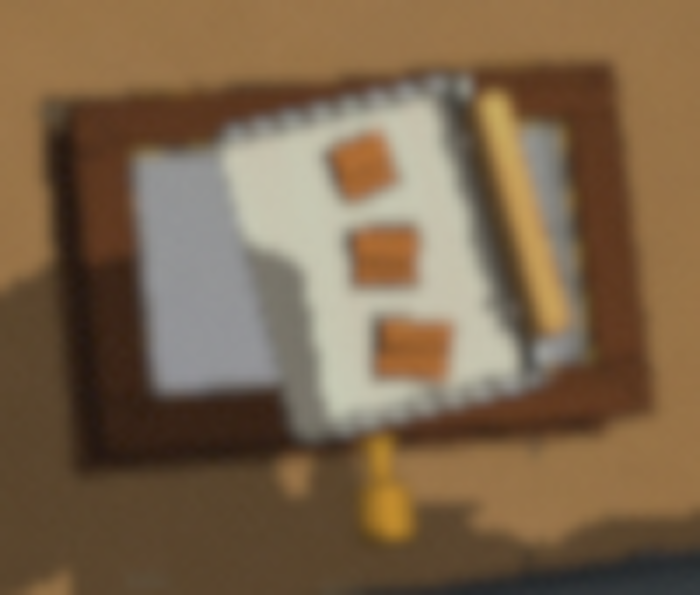

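View pics/sidec.png

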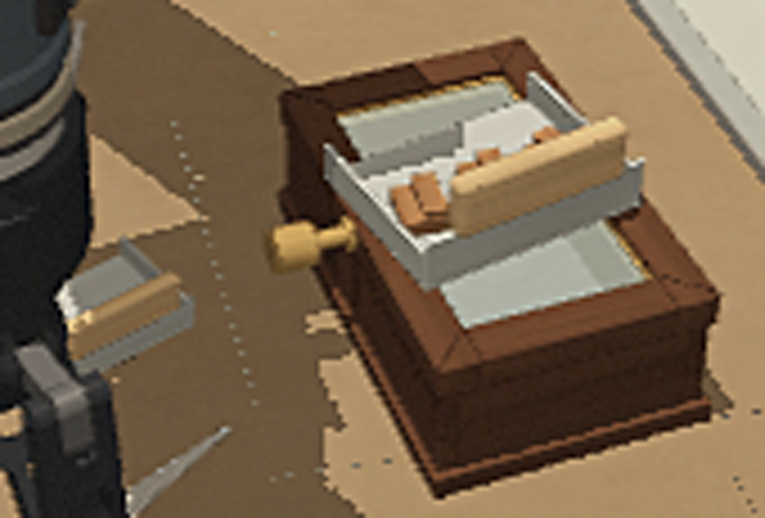

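The larger tray is the one on the case, with three offcuts. The small empty tray on the bench at side (285,297) is the decoy, so I'll leave it alone. Next I triangulate.

```bash
cat > h.py <<'E'
import numpy as np,cv2
D={n:dict(np.load(f"pics/{n}0.npz")) for n in("top","side")}
def tri(pt,ps,D=D):
    P=[];c=[]
    for n,p in(("top",pt),("side",ps)):
        s=D[n];R=cv2.Rodrigues(s["rvec"])[0];c.append(cv2.undistortPoints(np.array([[p]],float),s["camera_matrix"],None).reshape(2,1))
        P.append(np.c_[R,s["tvec"].reshape(3,1)])
    X=cv2.triangulatePoints(P[0],P[1],c[0],c[1]);return (X[:3]/X[3]).ravel()
def cloud(n,D=D):
    s=D[n];d=s["depth"];v,u=np.mgrid[:d.shape[0],:d.shape[1]];K=s["camera_matrix"]
    p=np.stack([(u-K[0,2])/K[0,0]*d,(v-K[1,2])/K[1,1]*d,d],-1);R=cv2.Rodrigues(s["rvec"])[0]
    return (p-s["tvec"].ravel())@R
T=lambda u,v:(365+(u+.5)/7-.5,155+(v+.5)/7-.5)
S=lambda u,v:(255+(u+.5)/4.5-.5,230+(v+.5)/4.5-.5)
E
python3 - <<'E'
from h import *
np.set_printoptions(precision=4,suppress=True)
for k,a,b in[("knob",(390,510),(293,247)),("railF",(557,332),(455,183)),("railB",(494,93),(625,122)),("BR",(612,65),(718,295)),("FR",(650,410),(437,372)),("BL",(60,103),(520,40)),("FL",(88,465),(283,95)),("tray lip F",(318,435),(325,148)),("tray lipB",(222,128),(530,73)),("tray railcornerB",(470,78),(643,162))]:
    X=tri(T(*a),S(*b)); print(k,X)
ct=cloud("top"); cs=cloud("side")
for n,c,D_ in(("top",ct,D["top"]),("side",cs,D["side"])):
    def box(name,lo,hi):
        m=np.all((c>lo)&(c<hi),-1)&(D_["depth"]>0); p=c[m]
        if len(p)<10: print(n,name,len(p));return
        r=cv2.minAreaRect(p[:,:2].astype(np.float32)*1000); print(n,name,len(p),"ctr",r[0],"size",r[1],"ang",r[2],"z",np.percentile(p[:,2],[5,50,95]),"med",np.median(p[:,:2],0))
    box("bin rim",[.35,.1,.05],[.62,.42,.08]); box("rail",[.42,-.4,.135],[.6,-.2,.165]); box("lidtop",[.36,-.45,.078],[.62,-.1,.09]); box("tall",[.35,-.1,.1],[.62,.42,.3])
    box("knob",[.3,-.4,.06],[.41,-.2,.1]); box("tape m",[.2,.2,.03],[.36,.42,.08])
E
```

```text
knob [ 0.348  -0.3251  0.0768]
railF [ 0.413  -0.378   0.1453]
railB [ 0.509  -0.3579  0.1453]
BR [ 0.5337 -0.425   0.084 ]
FR [ 0.3877 -0.4333  0.0818]
BL [ 0.5206 -0.1938  0.0791]
FL [ 0.3724 -0.2019  0.077 ]
tray lip F [ 0.3759 -0.29    0.1075]
tray lipB [ 0.5026 -0.2563  0.1045]
tray railcornerB [ 0.5217 -0.3566  0.1159]
top bin rim 872 ctr (484.3140869140625, 224.40481567382812) size (162.89686584472656, 223.6561737060547) ang 84.46435546875 z [0.0538 0.0644 0.0689] med [0.4712 0.2284]
top rail 184 ctr (463.53460693359375, -366.51806640625) size (90.52633666992188, 15.304008483886719) ang 12.989385604858398 z [0.1384 0.1457 0.1505] med [ 0.4622 -0.3653]
top lidtop 2573 ctr (443.7486877441406, -317.3918762207031) size (167.51699829101562, 230.92201232910156) ang 3.6971237659454346 z [0.0792 0.0856 0.0893] med [ 0.4487 -0.304 ]
top tall 229 ctr (579.87353515625, 172.72508239746094) size (35.246742248535156, 48.95855712890625) ang 22.649749755859375 z [0.1046 0.1348 0.1874] med [0.577  0.1686]
top knob 857 ctr (371.9421691894531, -301.9842834472656) size (194.94203186035156, 75.679
[... 427 characters left out ...]
e rail 278 ctr (464.58062744140625, -367.8229064941406) size (92.22854614257812, 16.380390167236328) ang 12.634876251220703 z [0.1359 0.1446 0.1482] med [ 0.464 -0.371]
side lidtop 2288 ctr (444.41375732421875, -318.52178955078125) size (168.84530639648438, 234.37454223632812) ang 3.787787437438965 z [0.0788 0.085  0.0889] med [ 0.4438 -0.3573]
side tall 237 ctr (582.42138671875, 161.85780334472656) size (36.48053741455078, 42.10227584838867) ang 74.32563781738281 z [0.1029 0.1357 0.1822] med [0.5809 0.1636]
side knob 957 ctr (371.94073486328125, -302.8165283203125) size (76.02029418945312, 194.374267578125) ang 0.02700512669980526 z [0.0717 0.0847 0.0974] med [ 0.3852 -0.3243]
side tape m 0
```

Everything agrees with the text: the case is at about (0.454,-0.314) with yaw 3.8°, the rail top at (0.4635,-0.367,0.147) with its axis at 12.5°, and the knob at about (0.348,-0.323,0.076). I'll move above the rail and work out the bin rim separately.

```bash
python3 - <<'E'
from h import *
for n,(u0,u1,v0,v1) in(("top",(198,266,156,228)),("side",(270,345,160,206))):
    c=cloud(n)[v0:v1,u0:u1].reshape(-1,3); p=c[(c[:,2]>.055)&(c[:,2]<.072)&(c[:,1]>.1)]
    p=p[(p[:,0]<.56)]
    r=cv2.minAreaRect(p[:,:2].astype(np.float32)*1000);print(n,len(p),r,np.median(p[:,2]),p.min(0),p.max(0))
E
python3 -m crank '.84 -.413 .075 0 0 .039;.84 -.413 .075 0 0 0;.84 -.413 .075 0 0 0;.84 -.413 .075 0 0 0;.84 -.413 .075 0 0 0' 0 60
python3 -m crank '.84 -.413 .075 0 0 0;.84 -.413 .075 0 0 0;.84 -.413 .075 0 0 0;.84 -.413 .075 0 0 0;.84 -.413 .075 0 0 0'
python3 -m crank '0 0 0 0 0 0;0 0 0 0 0 0;0 0 0 0 0 0;0 0 0 0 0 0;0 0 0 0 0 0'
```

```text
top 786 ((458.94915771484375, 226.90359497070312), (162.9409637451172, 172.5653076171875), 84.39900207519531) 0.06460586201997649 [0.36751894 0.13890892 0.05502738] [0.55116256 0.31483812 0.0716364 ]
side 365 ((470.68157958984375, 223.60098266601562), (171.73370361328125, 153.0162353515625), 82.60845184326172) 0.06315791044895298 [0.38513229 0.13345936 0.05501505] [0.55236741 0.31670518 0.06903556]
t: 0.6
tcp_pos: [0.3176, -0.4809, 0.2158]
tool_rot: [0.994, 0.108, -0.0, -0.0]
force: [0.3, -0.1, -0.3]
finger_gap: 0.499
gripper_force: 0.0
t: 1.1
tcp_pos: [0.4638, -0.3639, 0.2008]
tool_rot: [0.994, 0.109, -0.0, -0.0]
force: [0.8, -0.2, 0.7]
finger_gap: 0.501
gripper_force: 0.0
t: 1.6
tcp_pos: [0.4621, -0.3662, 0.2014]
tool_rot: [0.994, 0.108, -0.0, 0.0]
force: [-0.0, -0.9, 1.3]
finger_gap: 0.499
gripper_force: 0.0
```

```bash

python3 -m crank '0.03 0 .45 0 0 0;0 0 .45 0 0 0;0 0 .45 0 0 0;0 0 .45 0 0 0;0 0 .45 0 0 0'
python3 -m crank '0 0 0 0 0 0;0 0 0 0 0 0;0 0 0 0 0 0;0 0 0 0 0 0;0 0 0 0 0 0' -1 60
python3 -m crank '0 0 0 0 0 0;0 0 0 0 0 0;0 0 0 0 0 0;0 0 0 0 0 0;0 0 0 0 0 0'
python3 - <<'E'
from station import snapshot,telemetry
import cv2
print(telemetry.sense()["q"])
s=snapshot("side")["image"][:,:,::-1]; cv2.imwrite("pics/s1.png",cv2.resize(s[180:360,240:440],None,fx=3,fy=3,interpolation=2))
E
```

```text
t: 2.1
tcp_pos: [0.4636, -0.3658, 0.1108]
tool_rot: [0.994, 0.108, 0.0, 0.0]
force: [0.5, 0.1, 0.5]
finger_gap: 0.498
gripper_force: 0.0
t: 2.6
tcp_pos: [0.4643, -0.3652, 0.1119]
tool_rot: [0.994, 0.109, 0.0, 0.0]
force: [0.0, -0.3, -2.1]
finger_gap: 0.154
gripper_force: 59.7
t: 3.1
tcp_pos: [0.4642, -0.365, 0.1115]
tool_rot: [0.994, 0.109, 0.0, 0.0]
force: [0.3, -0.2, 0.2]
finger_gap: 0.156
gripper_force: 59.9
[-8.55424184e-01  6.39769701e-01  1.62268497e+00  9.92189698e-06
  8.78998137e-01  4.97696629e-01]
```

View pics/s1.png

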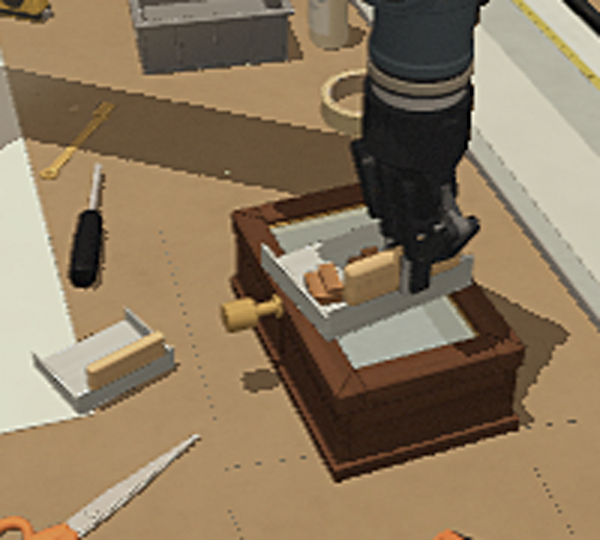

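Rail held (13 mm). Next: lift, yaw to line up with the bin, and carry the tray across with a soft stop so nothing slides off the open side.

```bash

python3 -m crank '0 0 -.3 0 0 0;0 0 -.6 0 0 0;0 0 -.7 0 0 0;0 0 -.6 0 0 0;0 0 -.5 0 0 0' -1 70
python3 -m crank '0 0 -.2 0 0 .03;0 0 0 0 0 .05;0 0 0 0 0 .05;0 0 0 0 0 .045;0 0 0 0 0 .02'
python3 -m crank '-.06 -.2 0 0 0 0;-.06 -.4 0 0 0 0;-.06 -.6 0 0 0 0;-.06 -.8 0 0 0 0;-.06 -.8 0 0 0 0'
python3 -m crank '-.06 -.8 0 0 0 0;-.06 -.8 0 0 0 0;-.06 -.8 0 0 0 0;-.06 -.8 0 0 0 0;-.06 -.8 0 0 0 0'
python3 -m crank '-.06 -.8 0 0 0 0;-.06 -.7 0 0 0 0;-.06 -.6 0 0 0 0;-.06 -.5 0 0 0 0;-.06 -.4 0 0 0 0'
python3 -m crank '-.06 -.4 0 0 0 0;-.06 -.3 0 0 0 0;-.06 -.2 0 0 0 0;-.06 -.15 0 0 0 0;-.06 -.1 0 0 0 0'
python3 - <<'E'
from station import snapshot,telemetry
import cv2,numpy as np
print(telemetry.sense()["q"],telemetry.sense()["tcp_pos"])
o=[]
for n in("top","side"):
    s=snapshot(n); np.savez(f"pics/{n}1.npz",**s); i=s["image"][:,:,::-1]
    o.append(i[130:290,160:400] if n=="top" else i[120:280,220:460])
cv2.imwrite("pics/s2.png",cv2.resize(np.vstack(o),None,fx=1.85,fy=1.85,interpolation=2))
E
```

```text
t: 3.65
tcp_pos: [0.4644, -0.3653, 0.2216]
tool_rot: [0.994, 0.109, 0.001, 0.001]
force: [0.9, 0.4, -1.8]
finger_gap: 0.152
gripper_force: 68.3
t: 4.15
tcp_pos: [0.464, -0.3649, 0.228]
tool_rot: [0.999, -0.045, 0.0, 0.0]
force: [0.5, -0.1, -2.4]
finger_gap: 0.153
gripper_force: 68.4
t: 4.65
tcp_pos: [0.4614, -0.25, 0.2274]
tool_rot: [0.999, -0.044, -0.0, -0.0]
force: [-0.6, 1.4, -0.9]
finger_gap: 0.151
gripper_force: 68.4
t: 5.15
tcp_pos: [0.4632, -0.0893, 0.2276]
tool_rot: [0.999, -0.044, -0.0, -0.0]
force: [0.1, 0.5, -1.1]
finger_gap: 0.155
gripper_force: 68.4
t: 5.65
tcp_pos: [0.4615, 0.031, 0.2276]
tool_rot: [0.999, -0.043, -0.0, -0.0]
force: [-0.0, 0.0, -1.8]
finger_gap: 0.154
gripper_force: 68.3
t: 6.15
tcp_pos: [0.4548, 0.0759, 0.2274]
tool_rot: [0.999, -0.044, -0.0, 0.0]
force: [0.2, -0.3, -2.4]
finger_gap: 0.156
gripper_force: 68.3
[-7.76501491e-02  3.14027553e-01  1.83405647e+00 -1.29450803e-04
  9.93608319e-01  1.58166138e+00] [0.45481118 0.07591589 0.22736401]
```

View pics/s2.png

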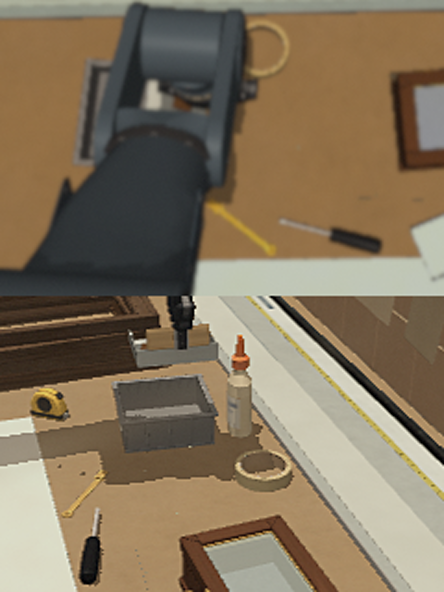

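The top half shows the arm over the bin with the tray under it. In the side half the bin rim corners are at (115,380), (200,376), (217,412) and (120,420) in the crop, and the tray hangs level beyond it. I'll re-check the bin centre from the rim corners in both views.

```bash
python3 - <<'E'
from h import *
def ray(n,p,z):
    s=D[n];R=cv2.Rodrigues(s["rvec"])[0];c=-R.T@s["tvec"].ravel();d=R.T@np.linalg.inv(s["camera_matrix"])@[*p,1];return c+d*(z-c[2])/d[2]
a=np.array([ray("side",(220+u/1.85,120+(v-296)/1.85),.065) for u,v in((115,380),(200,376),(217,412),(120,420))]);print(a.round(3),a.mean(0))
b=np.array([ray("top",p,.065) for p in((207,163),(261,166),(256,222),(202,220))]);print(b.round(3),b.mean(0))
c=cloud("top")[158:226,200:264];c=c.reshape(-1,3);f=c[(c[:,2]<.02)];print("floor",len(f),f.min(0),f.max(0),np.median(f,0))
n=dict(np.load("pics/top1.npz"));q=cloud("top",{"top":n})[130:290,160:400].reshape(-1,3);q=q[(q[:,2]>.18)&(q[:,2]<.26)];print(len(q),q.min(0),q.max(0))
E
```

```text
[[0.392 0.315 0.065]
 [0.549 0.284 0.065]
 [0.538 0.141 0.065]
 [0.37  0.163 0.065]] [0.46225311 0.22588314 0.065     ]
[[0.547 0.296 0.065]
 [0.537 0.137 0.065]
 [0.37  0.15  0.065]
 [0.378 0.307 0.065]] [0.45817306 0.22227866 0.065     ]
floor 3250 [ 0.36647545  0.1368116  -0.00855111] [0.57994167 0.33654209 0.01986216] [0.46778609 0.23071018 0.00281495]
223 [0.43746791 0.09117702 0.19861764] [0.48439703 0.17491878 0.22197794]
```

```bash

python3 -m crank '-.04 -.05 .3 0 0 0;-.04 -.05 .5 0 0 0;-.04 -.05 .6 0 0 0;-.04 -.05 .5 0 0 0;-.04 -.05 .4 0 0 0'
python3 -m crank '0 -.094 -.348 -.09 0 0;0 -.094 -.348 -.09 0 0;0 -.094 -.348 -.09 0 0;0 -.094 -.348 -.09 0 0;0 -.094 -.348 -.09 0 0'
python3 -m crank '0 -.094 -.348 -.09 0 0;0 -.05 -.2 -.05 0 0;0 0 0 0 0 0;0 0 0 0 0 0;0 0 0 0 0 0'
python3 - <<'E'
from station import snapshot,telemetry
import cv2,numpy as np
s=telemetry.sense();print(s["q"],s["force"])
o=[]
for n in("top","side"):
    s=snapshot(n); np.savez(f"pics/{n}2.npz",**s); i=s["image"][:,:,::-1]
    o.append(i[130:290,160:400] if n=="top" else i[120:280,220:460])
cv2.imwrite("pics/s3.png",cv2.resize(np.vstack(o),None,fx=1.85,fy=1.85,interpolation=2))
E
```

```text
t: 6.75
tcp_pos: [0.4481, 0.0857, 0.1343]
tool_rot: [0.999, -0.045, -0.0, 0.0]
force: [0.1, 0.2, -1.8]
finger_gap: 0.152
gripper_force: 68.4
t: 7.25
tcp_pos: [0.4522, 0.1228, 0.1961]
tool_rot: [0.938, -0.042, -0.014, 0.343]
force: [-0.5, -0.3, -3.4]
finger_gap: 0.151
gripper_force: 68.9
t: 7.75
tcp_pos: [0.4528, 0.1401, 0.2072]
tool_rot: [0.896, -0.04, -0.021, 0.441]
force: [0.4, 0.3, -1.8]
finger_gap: 0.152
gripper_force: 69.1
[ 0.48347971  0.68353319  1.59777401 -0.73017468  1.49967817  2.44800003] [ 0.35799986  0.31869823 -1.78004436]
```

View pics/s3.png

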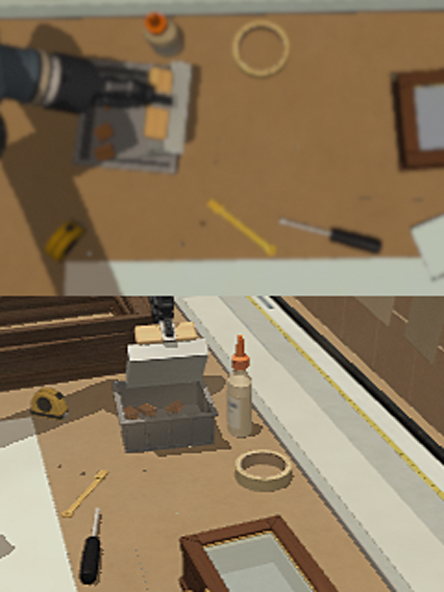

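All three offcuts lie in the bin: side crop (130,411), (148,410) and (173,406). The tray's floor is empty. I'll level the tray, carry it back over clear bench at about (0.42,-0.045), and set it down.

```bash

python3 -m crank '0 .094 .3 .09 0 0;0 .094 .3 .09 0 0;0 .094 .3 .09 0 0;0 .094 .3 .09 0 0;0 .094 .3 .09 0 0'
python3 -m crank '0 .094 .3 .09 0 0;0 .05 .18 .05 0 0;0 0 0 0 0 0;0 0 0 0 0 0;-.02 .2 -.1 0 0 0'
python3 -m crank '-.04 .5 -.1 0 0 0;-.04 .7 0 0 0 0;-.04 .7 0 0 0 0;-.04 .7 0 0 0 0;-.04 .7 0 0 0 0'
python3 -m crank '-.04 .6 0 0 0 0;-.02 .4 0 0 0 0;0 0 .3 0 0 0;0 0 .5 0 0 0;0 0 .5 0 0 0'
python3 -m crank '0 0 .4 0 0 0;0 0 .3 0 0 0;0 0 .1 0 0 0;0 0 0 0 0 0;0 0 0 0 0 0'
```

```text
t: 8.35
tcp_pos: [0.4486, 0.0907, 0.1719]
tool_rot: [0.994, -0.044, -0.003, 0.102]
force: [-0.3, -0.3, -1.9]
finger_gap: 0.155
gripper_force: 69.1
t: 8.85
tcp_pos: [0.4459, 0.0756, 0.1567]
tool_rot: [0.999, -0.043, -0.001, -0.005]
force: [0.1, 0.1, -1.9]
finger_gap: 0.153
gripper_force: 69.1
t: 9.35
tcp_pos: [0.4265, -0.0561, 0.1597]
tool_rot: [0.999, -0.043, -0.0, -0.004]
force: [0.6, -0.0, -2.0]
finger_gap: 0.155
gripper_force: 69.2
t: 9.85
tcp_pos: [0.4214, -0.0948, 0.1069]
tool_rot: [0.999, -0.043, 0.0, -0.004]
force: [0.2, 0.5, -1.1]
finger_gap: 0.155
gripper_force: 69.2
t: 10.35
tcp_pos: [0.421, -0.0943, 0.0752]
tool_rot: [0.999, -0.044, -0.0, -0.005]
force: [0.2, 0.4, -1.4]
finger_gap: 0.152
gripper_force: 69.2
```

```bash

python3 -m crank '0 0 .4 -.006 0 0;0 0 .35 0 0 0;0 0 .2 0 0 0;0 0 .1 0 0 0;0 0 .07 0 0 0'
python3 -m crank '0 0 .05 0 0 0;0 0 .03 0 0 0;0 0 0 0 0 0;0 0 0 0 0 0;0 0 0 0 0 0'
```

```text
t: 10.85
tcp_pos: [0.4207, -0.0944, 0.03]
tool_rot: [0.999, -0.044, -0.001, -0.0]
force: [-0.2, 0.2, -1.2]
finger_gap: 0.153
gripper_force: 69.3
t: 11.35
tcp_pos: [0.4204, -0.0943, 0.0268]
tool_rot: [0.999, -0.044, -0.001, -0.0]
force: [0.7, 0.6, -1.0]
finger_gap: 0.157
gripper_force: 69.3
```

```bash

python3 -m crank '0 0 .03 0 0 0;0 0 .03 0 0 0;0 0 0 0 0 0;0 0 0 0 0 0;0 0 0 0 0 0'
```

```text
t: 11.85
tcp_pos: [0.4205, -0.0943, 0.026]
tool_rot: [0.999, -0.044, 0.0, -0.0]
force: [-2.4, 0.3, 18.3]
finger_gap: 0.149
gripper_force: 72.1
```

```bash

python3 -m crank '0 0 -.04 0 0 0;0 0 0 0 0 0;0 0 0 0 0 0;0 0 0 0 0 0;0 0 0 0 0 0' -.2
python3 -m crank '0 0 -.3 0 0 0;0 0 -.6 0 0 0;0 0 -.8 0 0 0;0 0 -.8 0 0 -.05;0 0 -.5 0 0 -.048'
python3 - <<'E'
from station import snapshot,telemetry
import cv2,numpy as np
o=[]
for n in("top","side"):
    s=snapshot(n); np.savez(f"pics/{n}3.npz",**s); i=s["image"][:,:,::-1]
    o.append(i[145:270,270:470] if n=="top" else i[170:350,200:430])
cv2.imwrite("pics/s4.png",np.hstack([cv2.resize(o[0],(400,250),interpolation=2),cv2.resize(o[1],(400,313),interpolation=2)[:250]]) if 0 else np.vstack([cv2.resize(o[0],(432,270),interpolation=2),cv2.resize(o[1],(432,328),interpolation=2)]))
E
```

```text
t: 12.35
tcp_pos: [0.4203, -0.0942, 0.0256]
tool_rot: [0.999, -0.044, -0.001, -0.001]
force: [-0.7, 0.1, 0.3]
finger_gap: 0.398
gripper_force: 0.0
t: 12.85
tcp_pos: [0.4209, -0.0945, 0.1476]
tool_rot: [0.999, 0.034, 0.0, -0.0]
force: [0.0, -0.6, 0.0]
finger_gap: 0.401
gripper_force: 0.0
```

View pics/s4.png

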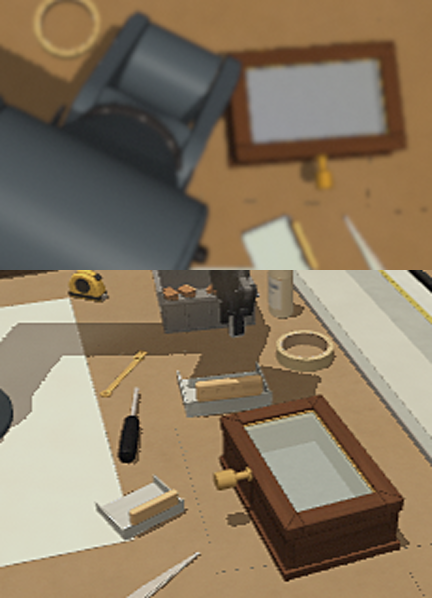

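The tray sits flat and empty on the bench (side crop (225,392)). The knob is at top crop (323,178) and side crop (227,480). I'll refine the knob with a quick brass mask.

```bash
python3 - <<'E'
from h import *
N={n:dict(np.load(f"pics/{n}3.npz")) for n in("top","side")}
c={}
for n,(u0,u1,v0,v1) in(("top",(405,435,217,240)),("side",(310,335,275,298))):
    h=cv2.cvtColor(N[n]["image"],cv2.COLOR_RGB2HSV)[v0:v1,u0:u1].astype(int); m=((h[...,1]>125)&(h[...,2]>130)&(h[...,0]>15)).astype(np.uint8)
    print("\n".join("".join(".#"[x] for x in r) for r in m)); print(u0,v0)
for t,s in(((419.5,227.4),(320.9,285.2)),((420,227.6),(320,284.7))): print(tri(t,s,N))
E
```

```text
.............##...............
.............###..............
............#####........#####
............##################
####........##################
####........##################
####.........#################
####.........#################
####........##################
####........##################
####........##################
#####.......##################
#######.....##################
###########.##################
##############################
##############################
##############################
##############################
##############################
##############################
##############################
#######.#.#.##################
######...##.##################
405 217
.........................
.........................
.........................
.....................#...
............##.......###.
........#######.....####.
....###########.#######..
....####################.
.....################..#.
.....############........
......##########.........
......##########.........
......#####..............
.........................
.........................
.........................
.........................
.........................
.........................
.........................
.........................
.........................
.........................
310 275
[ 0.34973496 -0.32402233  0.07303431]
[ 0.34820224 -0.32468237  0.0756579 ]
```

```bash

python3 -m crank '-.245 .62 0 0 0 0;-.245 .62 0 0 0 0;-.245 .62 0 0 0 0;-.245 .62 0 0 0 0;-.245 .62 0 0 0 0' .2
python3 -m crank '-.245 .62 0 0 0 0;-.245 .62 0 0 0 0;-.245 .62 0 0 0 0;-.245 .62 0 0 0 0;0 0 0 0 0 0'
python3 -m crank '0 0 .5 0 0 0;0 0 .6 0 0 0;0 0 .6 0 0 0;0 0 .4 0 0 0;0 0 .19 0 0 0'
python3 -m crank '0 0 0 0 0 0;0 0 0 0 0 0;0 0 0 0 0 0;0 0 0 0 0 0;0 0 0 0 0 0'
```

```text
t: 13.45
tcp_pos: [0.3787, -0.2217, 0.1445]
tool_rot: [0.999, 0.032, -0.002, -0.001]
force: [0.1, 0.2, -1.2]
finger_gap: 0.601
gripper_force: 0.0
t: 13.95
tcp_pos: [0.3467, -0.3261, 0.1446]
tool_rot: [1.0, 0.03, -0.001, 0.0]
force: [0.3, 0.3, 0.5]
finger_gap: 0.604
gripper_force: 0.0
t: 14.45
tcp_pos: [0.3461, -0.3205, 0.052]
tool_rot: [0.999, 0.033, -0.002, -0.003]
force: [-0.4, 0.0, -0.5]
finger_gap: 0.598
gripper_force: 0.0
t: 14.95
tcp_pos: [0.3473, -0.3231, 0.0548]
tool_rot: [0.999, 0.033, -0.0, 0.0]
force: [-0.3, 0.5, 0.2]
finger_gap: 0.601
gripper_force: 0.0
```

Now close on the knob and check.

```bash

python3 -m crank '0 0 0 0 0 0;0 0 0 0 0 0;0 0 0 0 0 0;0 0 0 0 0 0;0 0 0 0 0 0' -1 50
python3 -m crank '0 0 0 0 0 0;0 0 0 0 0 0;0 0 0 0 0 0;0 0 0 0 0 0;0 0 0 0 0 0'
python3 - <<'E'
from station import snapshot,telemetry
import cv2,numpy as np
i=snapshot("side")["image"][200:350,240:440,::-1]; cv2.imwrite("pics/s5.png",cv2.resize(i,None,fx=3,fy=3,interpolation=2)); print(telemetry.sense()["q"])
E
```

```text
t: 15.45
tcp_pos: [0.3472, -0.3238, 0.0546]
tool_rot: [0.999, 0.033, -0.0, 0.0]
force: [-2.6, -3.0, 6.0]
finger_gap: 0.267
gripper_force: 48.8
t: 15.95
tcp_pos: [0.3472, -0.3238, 0.0546]
tool_rot: [0.999, 0.033, -0.0, 0.001]
force: [-3.0, -2.2, 6.1]
finger_gap: 0.269
gripper_force: 48.8
[-0.98573547  0.64366705  1.94484448 -0.00237861  0.55269893  0.52146772]
```

View pics/s5.png

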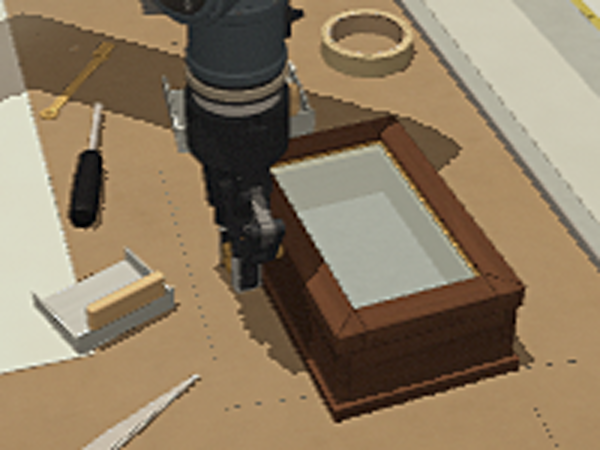

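Knob pinched: the gap reads 22.7 mm, just as the 14 mm rail read 13. I'll work out the arc increments with the tool kept vertical.

```bash
python3 -c "
import numpy as np
a=np.radians(np.arange(0,61,4));x=-.182*np.cos(a)+.010*np.sin(a);z=.182*np.sin(a)+.010*np.cos(a)
for i in range(15):print(4*i+4,(np.diff(x)[i]/.04).round(3),(-np.diff(z)[i]/.04).round(3))
print(x[-1]-x[0],z[-1]-z[0])"
```

```text
4 0.029 -0.317
8 0.051 -0.314
12 0.072 -0.31
16 0.094 -0.304
20 0.115 -0.297
24 0.135 -0.288
28 0.155 -0.278
32 0.174 -0.266
36 0.192 -0.254
40 0.209 -0.24
44 0.225 -0.224
48 0.241 -0.208
52 0.255 -0.191
56 0.267 -0.173
60 0.279 -0.153
0.09966025403784437 0.1526166234887678
```

```bash

python3 -m crank '.029 0 -.317 0 0 0;.051 0 -.314 0 0 0;.072 0 -.31 0 0 0;.094 0 -.304 0 0 0;.115 0 -.297 0 0 0'
python3 -m crank '0 0 0 0 0 0;0 0 0 0 0 0;0 0 0 0 0 0;0 0 0 0 0 0;0 0 0 0 0 0'
```

```text
t: 16.5
tcp_pos: [0.362, -0.3228, 0.1159]
tool_rot: [0.999, 0.033, -0.001, 0.0]
force: [1.7, -3.3, -3.6]
finger_gap: 0.268
gripper_force: 49.1
t: 17.0
tcp_pos: [0.3618, -0.3228, 0.1153]
tool_rot: [0.999, 0.033, -0.0, 0.0]
force: [0.2, -5.8, -2.7]
finger_gap: 0.264
gripper_force: 49.3
```

```bash

python3 -m crank '.135 0 -.288 0 0 0;.155 0 -.278 0 0 0;.174 0 -.266 0 0 0;.192 0 -.254 0 0 0;.209 0 -.24 0 0 0'
python3 -m crank '.225 0 -.224 0 0 0;.241 0 -.208 0 0 0;.255 0 -.191 0 0 0;.267 0 -.173 0 0 0;.279 0 -.153 0 0 0'
python3 -m crank '0 0 0 0 0 0;0 0 0 0 0 0;0 0 0 0 0 0;0 0 0 0 0 0;0 0 0 0 0 0'
python3 - <<'E'
from station import snapshot,telemetry
import cv2,numpy as np
s=snapshot("side"); np.savez("pics/side4.npz",**s); i=s["image"][120:360,180:460,::-1]; cv2.imwrite("pics/s6.png",cv2.resize(i,None,fx=2.4,fy=2.4,interpolation=2)); print(telemetry.sense()["q"])
E
```

```text
t: 17.5
tcp_pos: [0.3962, -0.3206, 0.1684]
tool_rot: [0.999, 0.033, -0.001, 0.0]
force: [2.1, -5.9, -5.1]
finger_gap: 0.267
gripper_force: 49.5
t: 18.0
tcp_pos: [0.446, -0.3173, 0.2058]
tool_rot: [0.999, 0.033, -0.002, -0.0]
force: [0.5, -6.8, -5.2]
finger_gap: 0.259
gripper_force: 50.0
t: 18.5
tcp_pos: [0.4459, -0.3173, 0.2056]
tool_rot: [0.999, 0.033, -0.002, 0.0]
force: [0.2, -6.4, -2.6]
finger_gap: 0.263
gripper_force: 50.0
[-0.82136916  0.45724511  1.65440432 -0.00279091  1.0318528   0.68445932]
```

View pics/s6.png

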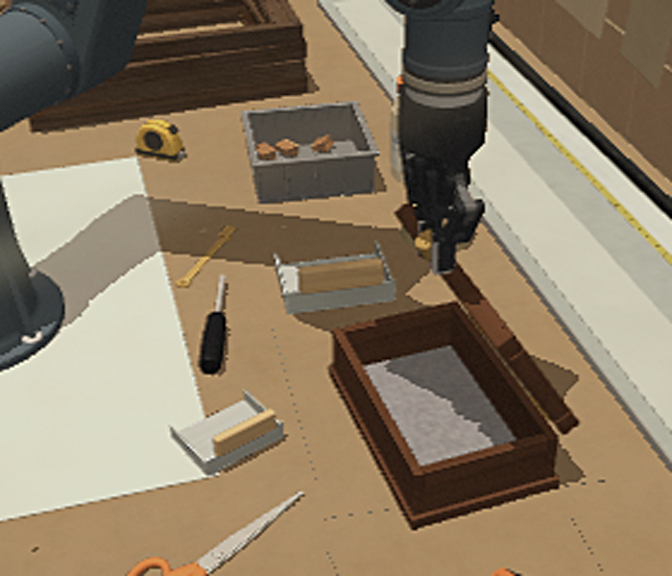

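The lid is up with the knob still pinched (crop (425,245)). The empty tray is flat at (340,285), and the three offcuts are in the bin at (265,150), (288,147) and (322,143). I'll check the lid angle by plane fits to depth.

```bash
python3 - <<'E'
from h import *
from station import snapshot
M={"side":dict(np.load("pics/side4.npz")),"top":snapshot("top")}
yaw=np.radians(3.8);ex=np.array([np.cos(yaw),np.sin(yaw)]);ey=np.array([-ex[1],ex[0]]);O=np.array([.4536,-.3135])
A=[]
for n in M:
    c=cloud(n,M).reshape(-1,3);xy=c[:,:2]-O;X=xy@ex-.075;Y=xy@ey;Z=c[:,2]-.065
    m=(abs(Y)<.115)&(X>-.09)&(X<.06)&(Z>.03)&(Z<.165)&(abs(Y)>.05)
    X,Y,Z=X[m],Y[m],Z[m]; print(n,m.sum())
    rng=np.random.default_rng(0);best=(0,)
    P=np.c_[X,Y,Z]
    for _ in range(500):
        q=P[rng.choice(len(P),3,False)];v=np.cross(q[1]-q[0],q[2]-q[0]);L=np.linalg.norm(v)
        if L<1e-6: continue
        v/=L;i=abs((P-q[0])@v)<.003
        if i.sum()>best[0]:best=(i.sum(),i)
    Q=P[best[1]];v=np.linalg.svd(Q-Q.mean(0))[2][2];v*=np.sign(v[2]);print(best[0],v.round(3),"angle",np.degrees(np.arctan2(v[0],v[2])).round(1),Q.mean(0).round(3))
E
```

```text
side 317
292 [-0.488  0.     0.873] angle -29.2 [-0.071 -0.035  0.132]
top 452
259 [ 0.838 -0.191  0.511] angle 58.6 [-0.034  0.085  0.084]
```

```bash

python3 -m crank '.03 0 -.018 0 0 0;0 0 0 0 0 0;0 0 0 0 0 0;0 0 0 0 0 0;0 0 0 0 0 0'
python3 -c "
from station import manip
print(manip.sign_off())"
```

```text
t: 19.1
tcp_pos: [0.447, -0.3172, 0.2062]
tool_rot: [0.999, 0.033, -0.002, 0.0]
force: [0.3, -6.9, -3.9]
finger_gap: 0.262
gripper_force: 50.1
the job is handed in; nothing more can be done
None
```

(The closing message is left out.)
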